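Uncover the terminals of a bench terminal unit

TASK

With a fingertip on the grey terminal unit, press the snap tab all the way in, then push the released black cover along its rails, over the tab, until it is completely off its seat, the terminal well is bare and the cover lies flat on the rear rails. Do not lift or tip the cover, do not push it off the far end, and leave the multimeter, spool and screwdriver where they are.

Things in the scene. Friction and masses are not known exactly. Their poses are not given: they have to be found in the camera images.
- unit: Low light grey terminal unit fixed to the bench, 260 (x) x 110 (y) x 40 mm up to its flat deck. Origin: centre of its underside. The cover slides along its +x. Side rails, tops 44 mm above the bench (y = +-30 to +-41.5 mm), run its whole length, with guide walls outside them (to y = +-50 mm, 49.5 mm high). Between the rails the deck is flat and empty but for the tab.
- seat (a point): Centre of the terminal well, at deck height (40 mm), unit x = -81 mm; axes as the unit's. The well (brass screws inside) spans x = -112 to -50 mm. Lips over both rails, x = -124.5 to -50 mm, inner edges at y = +-35.5 mm, tops 52.5 mm above the bench, keep the cover from being lifted there. A back stop 50 mm high, x = -130 to -124.5 mm, bars its way to -x.
- rear_end (a point): Middle of the open +x end of the rails, at rail height (44 mm), unit x = +130 mm. There is no stop: the cover starts to tip off when its origin nears this point.
- tab_top (a point): Centre of the top of the snap tab, a black push pad with three thin grey ribs, 36 (x) x 26 (y) mm, at unit x = -19 mm, y = 0, just beyond the cover's +x end. Standing out, its top is 12 mm above the deck (52 mm above the bench) and it blocks the cover; fully in it is flush with the deck (40 mm).
- tab (a joint): Travel of the snap tab straight down, in m: 0 standing out, 0.012 fully in, flush with the deck, at a hard stop. It starts at 0 to 0.002, moves under about 5 N and stays where it is left (no return spring). The cover passes over it once it is more than about 0.008 in.
- cover: Loose black cover, hollow, open below, about 90 g, 80 (x) x 64 (y) x 24 mm; flanges 3 mm thick, 80 mm over both, run on the rails; on top a cross rib 10 (x) x 48 (y) x 12 mm. Origin: centre of its lower face, axes as the unit's; seated at unit x = -81 mm, 44 mm up, 2 to 6 mm short of the tab. Push its upright -x face or the rib; it slides lightly. Off its seat when its origin is past unit x = -10 mm.
- meter: Bystander: blue hand-held multimeter lying flat, 150 x 75 x 35 mm, with a 6 mm high dial on top; origin at the centre of its underside.
- spool: Bystander: standing spool of solder with grey flanges, 54 mm diameter, 46 mm high; origin at the centre of its underside.
- driver: Bystander: screwdriver lying on the bench, 170 mm long along its x; origin under its middle.

How it is judged:
By the outcome, as a careful person would: the job done as asked, in the order asked, and still so for the second after the job is handed in, with the robot touching nothing.
It also fails if it takes over 38 s, if anything falls off the work surface, if the arm or the gripper's body presses on something with over 40 N, if the wrist force passes 120 N, or if a joint passes its speed limit or range.

ROBOT

A 6-joint arm with a two-finger parallel gripper is mounted at the origin on the work surface. World frame = base frame: x ahead of the robot, y to its left, z up, the work surface at z = 0. Lengths are in m, angles in degrees, forces in N, time in s.
With the tool pointing down it reaches from about 0.4 to 0.825 m from the base axis. Payload 7 kg.
Tool frame: the origin (TCP) lies midway between the tips of the shut fingers; the grasp point (between the pads) lies 19 mm behind it; z points along the fingers, y is the direction in which the jaws open and shut (so a half turn about z gives the same grasp; the last joint's range is limited). The gripper opens to 88 mm and grips with 3 to 60 N. Pads are 19 mm wide; open, the fingers measure 130 mm over their backs; the gripper's body (78 mm by 193 mm) begins 47 mm behind the grasp point.
Start: joints at [89.273, 20.546, 0.682, 0, -70.136, -16.507], TCP at [0.2, 0.645, 0.227] pointing down, gripper open.
Joint ranges: [-176.03, 176.03], [-82.01, 121.73], [-58.28, 71.71], [-173.87, 95.51], [-174.79, -0.11], [-173.66, 173.66]. Speed limits (degrees/s): [136.94, 136.94, 172.46, 180, 180, 180].

INTERFACE

Orientations are given as [roll, pitch, yaw] about the fixed x, y, z axes, in that order (R = Rz(yaw) Ry(pitch) Rx(roll)).
In Python, from plant import ctrl gives the robot as it stands. The module is installed in compiled form; this text tells all that it offers.
- The arm moves only by the tool arm_command, never from a script. Its argument "targets" is a list that holds one entry, the list of rows, each a list of 7 numbers: the turn, a rotation vector about the world's x, y, z in rad, then the shift along the world's x, y, z in cm, then the opening, from 0 (shut) to 1 (fully open). A call has 1 to 8 rows; each row is the pose to reach, as a shift and turn from the pose commanded when the call began; what a row does not reach only later rows make up. A row lasts 1/12 s, in which the tool goes at most 41.7 mm and 7.16 degrees, less where a joint would pass 70% of its speed; a pose out of reach is approached as far as the arm can. A call with a gripper value outside its range is refused whole. The fingers move at their own pace and stop on an object; the grip force is fixed at half the most. Time passes only in rows, so rows that repeat a pose let the fingers close. It gives the time, the measured TCP pose, the force and the opening at its end, in the units of the state.
- ctrl.get_obs(): the state, without advancing time (a new reading comes with each control period).
- ctrl.snapshot(name): name is "side" or "top" or "wrist"; returns the picture (480x640x3 uint8, blue, green, red); there is no depth.
- ctrl.camera_model(name): a dict with "K" (3x3 intrinsics, pixels), "xyz" and "rotation" of the camera in the world. Camera axes: x right, y up, looking along -z (the intrinsics and any distortion apply to the point x, -y, -z); pixel columns grow to the right and rows downward; lengths in m; the calibration is good to about 2 mm. A picture is of the moment at which its call begins: read the wrist's pose just before it. camera_model takes no time and is no camera call; for the wrist camera it gives the pose at the moment of the call.
- ctrl.close_job(): hands the job in, once; it reports no verdict.
The state is a dict: "clock": time; "joint_pos": joint angles; "qvel": joint speeds; "tau": joint torques, N m; "tool_pos": TCP position; "orientation": TCP orientation; "force": force on the tool from outside, world axes, zero at the start; "moment": the same for the moment, N m; "opening": finger opening in m.
Only numpy, scipy, OpenCV 4.12 (cv2) and the standard library are available. Lean on these libraries where they do the work, as an engineer would, in place of code of your own. Each camera call takes 0.05 s, during which the arm holds its last target. There are 200 camera calls.

## Working session

There is one attempt and no reset: what is moved stays moved. The work goes in short steps, Python scripts to look and compute and a tool call to move; the robot and the scene stay as the last step left them, time stands still between calls to the robot, and variables do not carry over. Pictures are saved under pics/ and viewed, about 8 in all and at most 12, crops included, and the job is handed in when it is done.

Besides the shell and the picture viewer there is one more tool, called after "Request:" as a command line: name --argument value ..., lists and objects as JSON in quotes. arm_command: Moves the arm, as the interface text tells. Its arguments: {"type":"object","properties":{"targets":{"type":"array","items":{"type":"array","items":{"type":"array","items":{"type":"number"}}}}},"required":["targets"]}

```bash
mkdir -p pics; cat > h.py <<'E'
import numpy as np, cv2
from plant import ctrl
def ray(m,u,v):
    K=np.array(m["K"]);R=np.array(m["rotation"])
    if R.shape!=(3,3):
        from scipy.spatial.transform import Rotation as Q; R=Q.from_euler('xyz',R,degrees=True).as_matrix()
    d=np.linalg.solve(K,[u,v,1.]); return np.array(m["xyz"]),R@(d*[1,-1,-1])
def plane(m,u,v,z):
    o,d=ray(m,u,v); return o+d*(z-o[2])/d[2]
def proj(m,p):
    K=np.array(m["K"]);R=np.array(m["rotation"]);c=R.T@(np.array(p)-m["xyz"])*[1,-1,-1];q=K@c;return q[:2]/q[2]
E
python3 - <<'E'
from h import *
print({k:np.round(v,3) for k,v in ctrl.get_obs().items()})
a=ctrl.snapshot("top");b=ctrl.snapshot("side")
cv2.imwrite("pics/top0.png",a);cv2.imwrite("pics/side0.png",b)
for n in("top","side"):print(ctrl.camera_model(n))
E
```

```text
{'clock': np.float64(0.0), 'joint_pos': array([ 8.9273e+01,  2.0590e+01,  6.3500e-01, -2.0000e-02, -7.0136e+01,
       -1.6508e+01]), 'qvel': array([ 0.012,  0.074,  0.007,  0.04 ,  0.037, -0.026]), 'tau': array([ 1.0000e-03, -5.8272e+01,  2.9306e+01,  6.9970e+00,  7.0000e-03,
       -0.0000e+00]), 'tool_pos': array([0.2  , 0.644, 0.226]), 'orientation': array([ 1.79908e+02, -8.00000e-03, -1.72410e+01]), 'force': array([-0.29 ,  0.054, -0.213]), 'moment': array([ 0.018,  0.037, -0.009]), 'opening': np.float64(0.087)}
{'K': array([[587.95116567,   0.        , 313.58216971],
       [  0.        , 587.95116567, 251.77440636],
       [  0.        ,   0.        ,   1.        ]]), 'xyz': array([0.44727182, 0.01797556, 1.1089131 ]), 'rotation': array([  9.12163725,  -0.69237892, -90.8999327 ])}
{'K': array([[556.90700541,   0.        , 322.68653576],
       [  0.        , 556.90700541, 238.82336562],
       [  0.        ,   0.        ,   1.        ]]), 'xyz': array([0.43022248, 0.71835121, 0.5620429 ]), 'rotation': array([ 5.60519258e+01, -4.81952162e-02, -1.64645590e+02])}
```

View pics/top0.png

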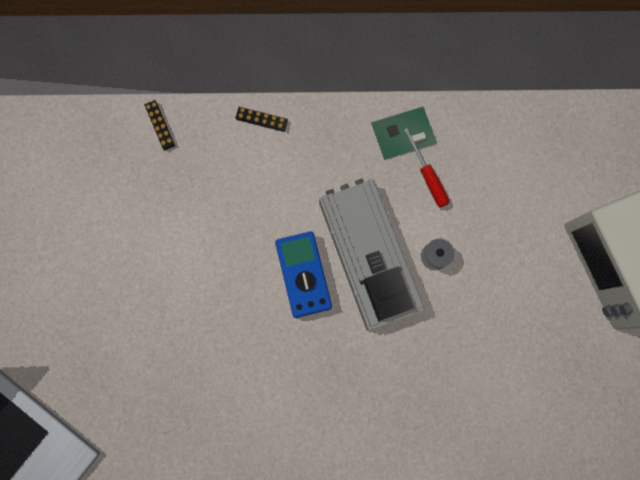

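View pics/side0.png

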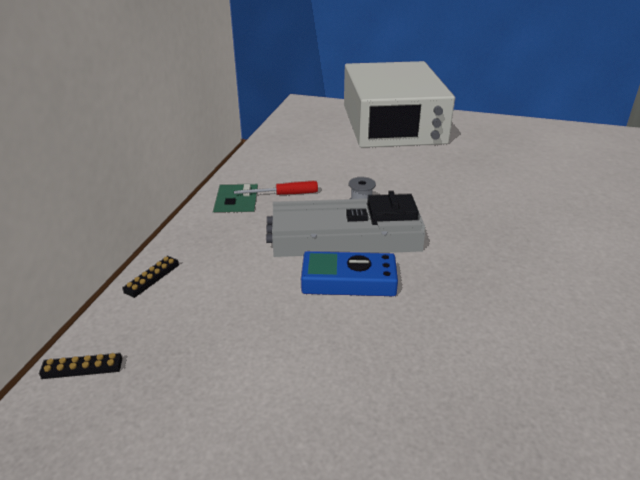

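Top view: the unit runs from about (395,325) to (348,185), its +x pointing away from the robot. The cover is near (388,293) and the tab near (375,262). The meter sits left at (303,275), the spool right at (437,254). I'll measure next on an enlarged crop.

```bash
python3 - <<'E'
from h import *
a=cv2.imread("pics/top0.png");m=ctrl.camera_model("top")
c=cv2.resize(a[170:340,310:460],None,fx=3.5,fy=3.5,interpolation=cv2.INTER_CUBIC);cv2.imwrite("pics/crop.png",cv2.convertScaleAbs(c,alpha=1.5))
g=a.max(2);k=(g<60).astype(np.uint8);k[:170]=0;k[340:]=0;k[:,:340]=0;k[:,430:]=0
cs,_=cv2.findContours(k,cv2.RETR_EXTERNAL,cv2.CHAIN_APPROX_NONE)
for q in cs:
  if cv2.contourArea(q)>60:
    r=cv2.minAreaRect(q);print(cv2.contourArea(q),r)
    for z in(.047,.052,.068):print(z,[np.round(plane(m,*p,z)[:2]*1000,1).tolist() for p in cv2.boxPoints(r)],np.round(plane(m,*r[0],z)*1000,1))
# unit light mask
k=((g>0)).astype(np.uint8)
print(a[220,300:420:4].tolist())
E
```

```text
1463.5 ((386.5006103515625, 293.9718933105469), (46.392982482910156, 37.702144622802734), 64.72228240966797)
0.047 [[562.6, -80.2], [591.2, -143.3], [514.3, -176.3], [486.3, -113.7]] [ 538.3 -128.4   47. ]
0.052 [[562.0, -79.7], [590.5, -142.6], [514.0, -175.4], [486.1, -113.1]] [ 537.9 -127.7   52. ]
0.068 [[560.3, -78.2], [588.3, -140.1], [512.9, -172.5], [485.6, -111.1]] [ 536.5 -125.5   68. ]
119.0 ((375.2260437011719, 262.1027526855469), (19.077707290649414, 13.459732055664062), 69.44395446777344)
0.047 [[609.3, -92.5], [617.7, -115.9], [584.6, -127.1], [576.2, -103.8]] [ 596.9 -109.8   47. ]
0.052 [[608.5, -92.0], [616.9, -115.3], [583.9, -126.4], [575.6, -103.2]] [ 596.2 -109.2   52. ]
0.068 [[606.1, -90.4], [614.4, -113.3], [581.9, -124.2], [573.7, -101.4]] [ 593.9 -107.3   68. ]
[[144, 151, 160], [147, 154, 162], [148, 154, 162], [150, 157, 165], [146, 153, 162], [145, 153, 162], [139, 145, 153], [121, 124, 123], [124, 128, 127], [103, 105, 104], [125, 129, 129], [124, 127, 127], [125, 128, 128], [127, 129, 129], [125, 127, 128], [125, 129, 127], [127, 131, 130], [124, 128, 126], [125, 127, 127], [119, 122, 124], [124, 128, 128], [122, 126, 125], [116, 118, 119], [103, 109, 114], [108, 112, 118], [148, 156, 164], [146, 153, 161], [149, 156, 165], [150, 157, 165], [145, 151, 160]]
```

View pics/crop.png

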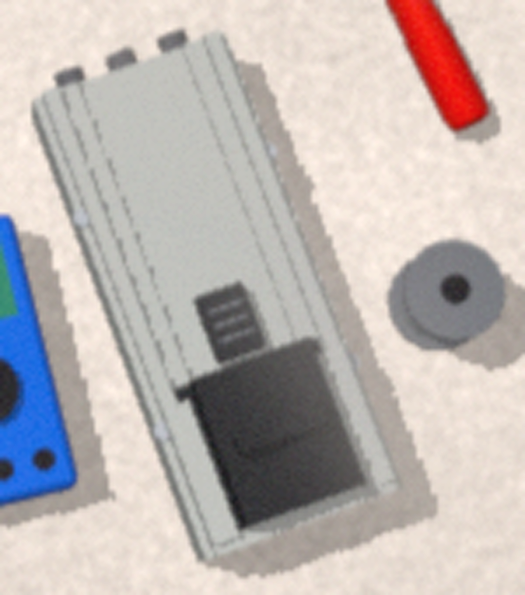

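Crop: cover top corners are about (192,385), (318,343), (363,487) and (240,527). The tab is centred near (231,322). The walls run (35,105)-(200,560) and (222,35)-(395,487). I'll refine the yaw and position from the wall edges and the tab.

```bash
python3 - <<'E'
from h import *
a=cv2.imread("pics/top0.png");m=ctrl.camera_model("top")
b=a.astype(int);g=a.max(2)
k=(((b[...,2]-b[...,0])<7)&((b[...,0]-b[...,2])<12)).astype(np.uint8)
k=cv2.medianBlur(k,3)
L=[];R=[]
for v in range(210,300,2):
  row=k[v]; u=360+(v-225)*.35
  l=int(u)
  while row[l-3:l].any(): l-=1
  r=int(u)
  while row[r+1:r+4].any(): r+=1
  L.append((l,v));R.append((r+1,v))
def fit(P,z):
  W=np.array([plane(m,*p,z)[:2] for p in P]);s=[]
  vx,vy,x,y=cv2.fitLine(W.astype(np.float32)*1000,cv2.DIST_HUBER,0,.01,.01).ravel()
  if vx<0:vx,vy=-vx,-vy
  d=(W*1000-[x,y])@[-vy,vx]
  return np.degrees(np.arctan2(vy,vx)),(x,y),d.std()
for z in(0,.04,.0495):
  f=fit(L,z),fit(R,z);print(z,f)
  for (an,p,s) in f:
    t=np.radians(an);print(' offset of tab(596.2,-109.2) from line',(np.array([596.2,-109.2])-p)@[-np.sin(t),np.cos(t)])
# cover silhouette corners via stricter darkness
for th in(45,55,65,75):
  q=(g<th).astype(np.uint8);q[:,:340]=0;q[:,430:]=0;q[:250]=0;q[330:]=0
  q=cv2.morphologyEx(q,cv2.MORPH_OPEN,np.ones((7,7)))
  cs,_=cv2.findContours(q,cv2.RETR_EXTERNAL,cv2.CHAIN_APPROX_NONE);c=max(cs,key=cv2.contourArea)
  r=cv2.minAreaRect(c);print(th,r,np.round(plane(m,*r[0],.068)*1000,1),[np.round(plane(m,*p,.068)[:2]*1000).tolist() for p in cv2.boxPoints(r)])
E
```

```text
0 ((np.float32(18.95244), (np.float32(632.4952), np.float32(-41.326366)), np.float64(0.5440901320889595)), (np.float32(18.947693), (np.float32(602.85205), np.float32(-176.07886)), np.float64(1.0452684442338647)))
 offset of tab(596.2,-109.2) from line -52.406039008352415
 offset of tab(596.2,-109.2) from line 65.41500523055727
0.04 ((np.float32(18.952446), (np.float32(625.81396), np.float32(-39.187263)), np.float64(0.5244632272998571)), (np.float32(18.94766), (np.float32(597.24005), np.float32(-169.07906)), np.float64(1.0075641819261898)))
 offset of tab(596.2,-109.2) from line -56.59911596971899
 offset of tab(596.2,-109.2) from line 56.97225198080994
0.0495 ((np.float32(18.952438), (np.float32(624.2271), np.float32(-38.679226)), np.float64(0.5198031675636559)), (np.float32(18.947716), (np.float32(595.9072), np.float32(-167.4166)), np.float64(0.9986094356765514)))
 offset of tab(596.2,-109.2) from line -57.595003764629396
 offset of tab(596.2,-109.2) from line 54.96707961909013
45 ((380.2670593261719, 296.2963562011719), (42.818077087402344, 21.03864097595215), 69.775146484375) [ 532.6 -114.3   68. ] [[562.0, -84.0], [575.0, -120.0], [503.0, -144.0], [491.0, -109.0]]
55 ((385.0753479003906, 294.53424072265625), (43.656349182128906, 31.367027282714844), 69.44395446777344) [ 535.6 -122.9   68. ] [[563.0, -84.0], [582.0, -137.0], [509.0, -162.0], [490.0, -109.0]]
65 ((387.66064453125, 293.5597839355469), (44.84763717651367, 37.722312927246094), 69.22774505615234) [ 537.2 -127.6   68. ] [[563.0, -83.0], [587.0, -147.0], [511.0, -172.0], [489.0, -109.0]]
75 ((387.83563232421875, 293.0616455078125), (45.880130767822266, 38.50653839111328), 69.44395446777344) [ 538.1 -127.9   68. ] [[565.0, -82.0], [588.0, -148.0], [511.0, -173.0], [489.0, -109.0]]
```

Request:
arm_command --targets '[[[0,0,0.08,1.9,-3.6,0,0],[0,0,0.16,3.8,-7.2,0,0],[0,0,0.24,5.7,-10.8,0,0],[0,0,0.32,7.6,-14.4,0,0],[0,0,0.4,9.5,-18.0,0,0],[0,0,0.48,11.4,-21.6,0,0],[0,0,0.56,13.3,-25.2,0,0],[0,0,0.632,15.2,-28.8,0,0]]]'

```text
clock: 0.77
tool_pos: [0.3523, 0.3546, 0.2264]
orientation: [180.0, 0.0, 19.2]
force: [1.8, 1.2, -0.1]
opening: 0.0398
```

Request:
arm_command --targets '[[[0,0,0,1.9,-3.6,-0.5,0],[0,0,0,3.8,-7.2,-1,0],[0,0,0,5.7,-10.8,-1.5,0],[0,0,0,7.6,-14.4,-2,0],[0,0,0,9.5,-18.0,-2.5,0],[0,0,0,11.4,-21.6,-3,0],[0,0,0,13.3,-25.2,-3.5,0],[0,0,0,15.2,-28.8,-4,0]]]'

```text
clock: 1.43
tool_pos: [0.5044, 0.0667, 0.1864]
orientation: [-180.0, -0.0, 19.0]
force: [1.3, 2.1, -0.4]
opening: 0.0005
```

Request:
arm_command --targets '[[[0,0,0,1.9,-3.6,-0.5,0],[0,0,0,3.8,-7.2,-1,0],[0,0,0,5.7,-10.8,-1.5,0],[0,0,0,7.6,-14.4,-2,0],[0,0,0,9.2,-17.8,-2.5,0],[0,0,0,9.2,-17.8,-3.7,0],[0,0,0,9.2,-17.8,-4.7,0],[0,0,0,9.2,-17.8,-4.7,0]]]'

```text
clock: 2.1
tool_pos: [0.594, -0.1096, 0.1365]
orientation: [-179.9, 0.3, 18.9]
force: [-0.1, 0.1, 0.3]
opening: 0.0008
```

```bash
python3 - <<'E'
from h import *
o=ctrl.get_obs();print(o["tool_pos"],o["orientation"])
a=ctrl.snapshot("wrist");b=ctrl.snapshot("side");mw=ctrl.camera_model("wrist")
o=ctrl.get_obs();print(o["tool_pos"],o["force"])
cv2.imwrite("pics/w1.png",a);cv2.imwrite("pics/s1.png",b)
ms=ctrl.camera_model("side");print(mw)
ex=np.array([np.cos(np.radians(18.95)),np.sin(np.radians(18.95)),0])
for n,m in(("w",mw),("s",ms)):
  print(n,proj(m,[.596,-.1093,.052]),proj(m,o["tool_pos"]))
s=b[150:270,250:450];w=cv2.resize(s,(800,480),interpolation=cv2.INTER_CUBIC);cv2.imwrite("pics/s1c.png",w)
cv2.imwrite("pics/both.png",np.vstack([cv2.resize(a,(400,300)),cv2.resize(s,(400,240),interpolation=cv2.INTER_CUBIC)]))
E
```

```text
[ 0.59395692 -0.10957743  0.13653374] [-179.89252893    0.26613236   18.87931655]
[ 0.59533113 -0.10861862  0.13920483] [-0.15320322 -0.06396798  0.73453336]
{'K': array([[345.22097248,   0.        , 317.8076593 ],
       [  0.        , 345.22097248, 239.28917618],
       [  0.        ,   0.        ,   1.        ]]), 'xyz': array([ 0.66158239, -0.08488386,  0.29568527]), 'rotation': array([-1.54337288e+01, -1.24316696e-02, -7.09339106e+01])}Traceback (most recent call last):
  File "<stdin>", line 9, in <module>
  File "h.py", line 11, in proj
    K=np.array(m["K"]);R=np.array(m["rotation"]);c=R.T@(np.array(p)-m["xyz"])*[1,-1,-1];q=K@c;return q[:2]/q[2]
                                                   ~~~~~~~~~~~~~~~~~~~~~~~~~~^~~~~~~~~~
TypeError: can't multiply sequence by non-int of type 'numpy.float64'
```

```bash
python3 - <<'E'
s=open('h.py').read()
s=s[:s.index('def ray')]+'''from scipy.spatial.transform import Rotation as Q
def rot(m): return Q.from_euler('xyz',m["rotation"],degrees=True).as_matrix()
def ray(m,u,v):
    d=np.linalg.solve(m["K"],[u,v,1.]); return np.array(m["xyz"]),rot(m)@(d*[1,-1,-1])
def plane(m,u,v,z):
    o,d=ray(m,u,v); return o+d*(z-o[2])/d[2]
def proj(m,p):
    q=m["K"]@(rot(m).T@(np.array(p)-m["xyz"])*[1,-1,-1]); return q[:2]/q[2]
'''
open('h.py','w').write(s)
from h import *
a=cv2.imread("pics/w1.png");b=cv2.imread("pics/s1.png");o=ctrl.get_obs()
for n in("wrist","side"):
  m=ctrl.camera_model(n);print(n,proj(m,[.596,-.1093,.052]),proj(m,o["tool_pos"]))
cv2.imwrite("pics/both.png",np.vstack([cv2.resize(a,(464,348)),cv2.resize(b[130:270,240:460],(464,250),interpolation=cv2.INTER_CUBIC)]))
E
```

```text
wrist [319.98752769 242.81210579] [319.34932543 292.60844557]
side [356.02350477 212.16761733] [358.1072507  167.89988208]
```

View pics/both.png

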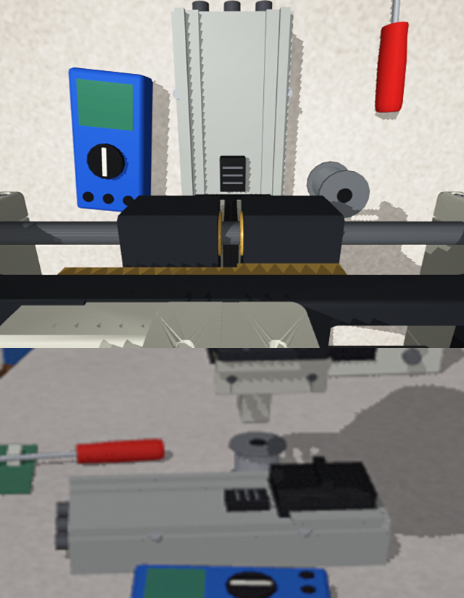

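The wrist view shows the tab straight ahead of the shut fingers at about (320,239) px, and the side view shows the fingers above it. The meter and spool are clear of the gripper, so I'll press now.

Request:
arm_command --targets '[[[0,0,0,0.1,0,-2.5,0],[0,0,0,0.1,0,-5,0],[0,0,0,0.1,0,-7,0],[0,0,0,0.1,0,-8,0],[0,0,0,0.1,0,-8.3,0],[0,0,0,0.1,0,-8.6,0],[0,0,0,0.1,0,-8.9,0],[0,0,0,0.1,0,-9.2,0]]]'

```text
clock: 2.87
tool_pos: [0.5981, -0.1089, 0.0491]
orientation: [180.0, -0.1, 19.0]
force: [-1.9, 2.8, 6.3]
opening: 0.0001
```

Request:
arm_command --targets '[[[0,0,0,0,0,-0.2,0],[0,0,0,0,0,-0.4,0],[0,0,0,0,0,-0.6,0],[0,0,0,0,0,-0.75,0],[0,0,0,0,0,-0.75,0],[0,0,0,0,0,-0.75,0]]]'

```text
clock: 3.37
tool_pos: [0.598, -0.1092, 0.0408]
orientation: [180.0, -0.1, 19.0]
force: [1.2, 2.4, 4.2]
opening: 0.0004
```

Request:
arm_command --targets '[[[0,0,0,0,0,-0.08,0],[0,0,0,0,0,-0.12,0],[0,0,0,0,0,-0.12,0]]]'

```text
clock: 3.62
tool_pos: [0.598, -0.1091, 0.0404]
orientation: [180.0, -0.1, 19.0]
force: [-1.6, 4.8, 12.2]
opening: 0.0006
```

Request:
arm_command --targets '[[[0,0,0,0,0,-0.06,0],[0,0,0,0,0,-0.06,0],[0,0,0,0,0,-0.06,0]]]'

```text
clock: 3.87
tool_pos: [0.598, -0.1091, 0.0403]
orientation: [180.0, -0.1, 19.0]
force: [-4.0, 5.5, 16.6]
opening: 0.0006
```

Request:
arm_command --targets '[[[0,0,0,0,0,1,0],[0,0,0,0,0,4,0],[0,0,0,0,0,8,0],[0,0,0,-3,-1,8,0],[0,0,0,-6,-2,8,0],[0,0,0,-9,-3,8,0],[0,0,0,-12,-4.1,8,0],[0,0,0,-12,-4.1,8,0]]]'

```text
clock: 4.53
tool_pos: [0.4707, -0.1517, 0.118]
orientation: [-179.9, 0.2, 18.8]
force: [-2.0, 0.0, -1.6]
opening: -0.0
```

```bash
python3 - <<'E'
from h import *
b=ctrl.snapshot("side");a=ctrl.snapshot("top");w=ctrl.snapshot("wrist");o=ctrl.get_obs();print(o["tool_pos"],o["force"],o["orientation"])
ms=ctrl.camera_model("side")
cv2.imwrite("pics/s2.png",b);cv2.imwrite("pics/t2.png",a)
cv2.imwrite("pics/both2.png",np.vstack([cv2.resize(w,(464,348)),cv2.resize(b[130:270,240:460],(464,250),interpolation=cv2.INTER_CUBIC)]))
E
```

```text
[ 0.47700422 -0.15075927  0.11877397] [0.88926029 1.27216713 0.48822578] [ 1.79973918e+02 -3.22107262e-02  1.89456171e+01]
```

View pics/both2.png

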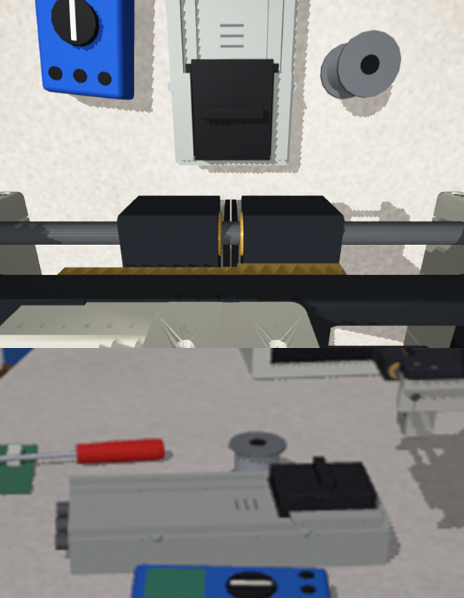

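The tab is now flush: only its ribs show, at about (231,35) in the wrist half. The cover is still seated, and the finger is behind the unit's -x end. I'll descend and push the -x face.

Request:
arm_command --targets '[[[0,0,0,0,0,-2.5,0],[0,0,0,0,0,-5,0],[0,0,0,0,0,-6.2,0],[0,0,0,0,0,-6.2,0],[0,0,0,0.38,0.13,-6.2,0],[0,0,0,0.76,0.26,-6.2,0],[0,0,0,1.14,0.39,-6.2,0],[0,0,0,1.52,0.52,-6.2,0]]]'

```text
clock: 5.35
tool_pos: [0.4935, -0.1449, 0.0572]
orientation: [180.0, -0.1, 19.0]
force: [-0.3, -0.7, 0.7]
opening: 0.0007
```

Request:
arm_command --targets '[[[0,0,0,0.38,0.13,0,0],[0,0,0,0.76,0.26,0,0],[0,0,0,1.14,0.39,0,0],[0,0,0,1.52,0.52,0,0],[0,0,0,1.9,0.65,0,0],[0,0,0,2.28,0.78,0,0]]]'

```text
clock: 5.85
tool_pos: [0.5153, -0.1372, 0.0563]
orientation: [-180.0, 0.0, 19.0]
force: [-1.2, -0.1, 0.3]
opening: 0.0004
```

Request:
arm_command --targets '[[[0,0,0,0.57,0.2,0,0],[0,0,0,1.14,0.39,0,0],[0,0,0,1.71,0.59,0,0],[0,0,0,2.28,0.78,0,0],[0,0,0,2.85,0.98,0,0],[0,0,0,3.42,1.17,0,0],[0,0,0,3.8,1.3,0,0],[0,0,0,4.0,1.37,0,0]]]'

```text
clock: 6.52
tool_pos: [0.5557, -0.1234, 0.0562]
orientation: [180.0, -0.0, 19.0]
force: [-0.1, 0.0, 0.4]
opening: 0.0006
```

```bash
python3 - <<'E'
from h import *
b=ctrl.snapshot("side");w=ctrl.snapshot("wrist");o=ctrl.get_obs();print(o["tool_pos"],o["force"])
e=np.array([.9458,.3247]);print("unit x tcp",-19+(o["tool_pos"][:2]-[.597,-.109])@e*1000)
cv2.imwrite("pics/both3.png",np.vstack([cv2.resize(w,(464,348)),cv2.resize(b[130:270,240:460],(464,250),interpolation=cv2.INTER_CUBIC)]))
E
```

```text
[ 0.55542451 -0.12346215  0.056152  ] [-0.63956668  0.48384689  0.36906285]
unit x tcp -63.01795628835225
```

View pics/both3.png

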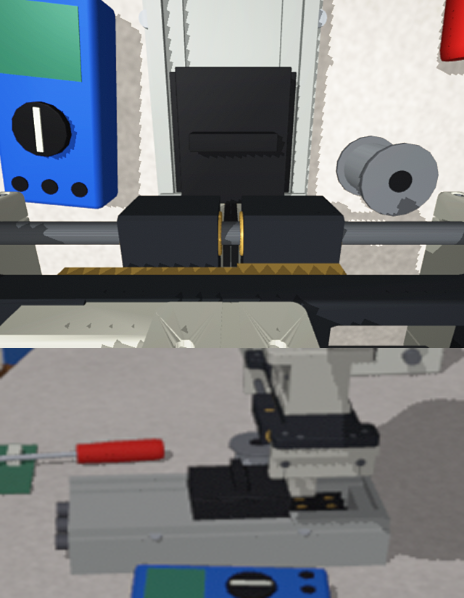

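The cover slides flat and straight over the tab, with the well's brass screws now visible at about (320,500) in the side half. The last 45 mm is next.

Request:
arm_command --targets '[[[0,0,0,0.57,0.2,0,0],[0,0,0,1.14,0.39,0,0],[0,0,0,1.71,0.59,0,0],[0,0,0,2.28,0.78,0,0],[0,0,0,2.85,0.98,0,0],[0,0,0,3.42,1.17,0,0],[0,0,0,3.9,1.34,0,0],[0,0,0,4.2,1.44,0,0]]]'

```text
clock: 7.28
tool_pos: [0.5977, -0.109, 0.0562]
orientation: [180.0, -0.0, 19.0]
force: [-0.6, -0.7, 1.2]
opening: 0.0003
```

Request:
arm_command --targets '[[[0,0,0,0,0,0,0],[0,0,0,-0.57,-0.2,0,0],[0,0,0,-1.5,-0.5,0,0],[0,0,0,-2.8,-1.0,2,0],[0,0,0,-2.8,-1.0,6,0],[0,0,0,-5,-1.7,10,0],[0,0,0,-8,-2.7,12,0],[0,0,0,-11,-3.7,14,0]]]'

```text
clock: 7.95
tool_pos: [0.4855, -0.1467, 0.1981]
orientation: [180.0, -0.1, 19.0]
force: [0.0, -0.1, 1.4]
opening: 0.0002
```

```bash
python3 - <<'E'
from h import *
b=ctrl.snapshot("side");w=ctrl.snapshot("wrist");t=ctrl.snapshot("top");o=ctrl.get_obs();print(o["clock"],o["tool_pos"],o["force"])
e=np.array([.9458,.3247]);m=ctrl.camera_model("side")
# blue meter and red driver and position change vs start
b0=cv2.imread("pics/side0.png")
for n,l,h in(("blue",(100,150,60),(125,255,255)),("red",(0,180,80),(8,255,255))):
  r=[]
  for im in(b0,b):
    q=cv2.inRange(cv2.cvtColor(im,cv2.COLOR_BGR2HSV),l,h);q[:165]=0;M=cv2.moments(q,True);r.append((M["m10"]/M["m00"],M["m01"]/M["m00"]))
  print(n,np.round(r,2).tolist())
cv2.imwrite("pics/s4.png",b)
cv2.imwrite("pics/both4.png",np.vstack([cv2.resize(w,(464,348)),cv2.resize(b[130:270,240:460],(464,250),interpolation=cv2.INTER_CUBIC)]))
E
```

```text
8.1 [ 0.48528707 -0.14698422  0.19867184] [ 0.50465088  0.27472858 -0.89790031]
blue [[352.51, 276.39], [352.53, 276.37]]
red [[296.85, 187.66], [296.86, 187.66]]
```

View pics/both4.png

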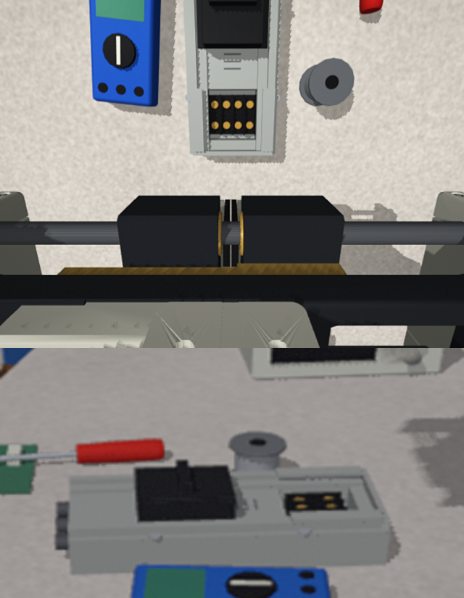

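The well is bare with all its screws visible. The cover lies flat on the rails past the flush tab, well short of the far end, and the meter and driver have not moved.

```bash
python3 -c "
from plant import ctrl
print(ctrl.close_job())"
```

```text
the job is handed in; nothing more can be done
None
```

The snap tab is pressed fully in and the cover is off its seat, lying flat on the rear rails. I handed the job in at about 8.1 s of the 38 s allowed.

- **Tab:** I pressed it with the shut fingertips until it met the hard stop, at TCP z 40.3 mm and up to 17 N. It looks flush in the pictures taken afterwards.
- **Cover:** I pushed its -x face low down along the rails, over the tab, with forces of about 1 N. From the finger's final position, its origin is at about unit x = +31 mm. That figure comes from the finger, not from a separate measurement of the cover.
- **Last pictures:** The well is bare with its screws visible, and the cover is level and well short of the far end. The arm is clear of everything.
- **Bystanders:** The meter and screwdriver moved by no more than 0.02 px between the first and last side views. I checked the spool only by eye; it looks unmoved.

No check failed. The only disagreement was 2 to 3 mm between the top and wrist views on where the tab lies, which is within the finger's margin.

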